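# Tilt the sorting board with the knob under its shelf, then tray the flat test discs

## Robot

A 6-joint arm with a two-finger parallel gripper is mounted at the origin on the work surface. World frame = base frame: x ahead of the robot, y to its left, z up, the work surface at z = 0. Lengths are in m, angles in rad, forces in N, time in s.
With the tool pointing down it reaches from about 0.25 to 0.775 m from the base axis. Payload 4 kg.
Tool frame: the origin (TCP) lies midway between the tips of the shut fingers; the grasp point (between the pads) lies 19 mm behind it; z points along the fingers, x is the direction in which the jaws open and shut, and the axes are right-handed (so a half turn about z gives the same grasp; the last joint's range is limited). The gripper opens to 94 mm and grips with 3 to 60 N. Pads are 16 mm wide; open, the fingers measure 119 mm over their backs; the gripper's body (75 mm by 177 mm) begins 78 mm behind the grasp point.
Start: joints at [1.029, 0.087, 1.371, -0, 1.684, -0.103], TCP at [0.234, 0.498, 0.206] pointing down, gripper open.
Joint ranges: [-3.1, 3.1], [-0.76, 2.03], [0.27, 2.55], [-1.08, 4.22], [0.17, 2.65], [-2.57, 2.57]. Speed limits (rad/s): [2.79, 2.79, 3.14, 3.14, 3.14, 3.14].

## Interface

Orientations are given as [roll, pitch, yaw] about the fixed x, y, z axes, in that order (R = Rz(yaw) Ry(pitch) Rx(roll)).
In Python, from bench import * gives the robot as it stands.
- The arm moves only by the tool send_rows, never from a script. Its argument "rows" is one flat list of numbers, 7 for each row, row after row: the shift along the world's x, y, z in mm, then the turn, a rotation vector about the world's x, y, z in degrees, then the opening, from 0 (shut) to 1 (fully open). A call has exactly 8 rows; each row shifts and turns the commanded pose from where the row before left it; what a row does not reach is not made up. A row lasts 1/8 s, in which the tool goes at most 62.5 mm and 10.7 degrees, less where a joint would pass 70% of its speed; a pose out of reach is approached as far as the arm can. A call is refused whole if a number of a shift passes 62.5 or a number of a turn 10.7, either way. A call with a gripper value outside its range is refused whole. The fingers move at their own pace and stop on an object; the grip force is fixed at half the most. Time passes only in rows, so rows that do not move let the fingers close, or fill a call up. It gives the time, the measured TCP pose, the force and the opening at its end, in the units of the state.
- get_obs(): the state, without advancing time (a new reading comes with each control period).
- snapshot(name): name is "scene" or "top" or "wrist"; returns a dict with "color" (384x512x3 uint8, red, green, blue), "intrinsics" (3x3 intrinsics, pixels), "rvec" (rotation vector, rad) and "tvec" (3), from world to camera coordinates, as OpenCV has them; the wrist camera has in their place "T_tool_cam" (4x4, takes a point from camera to tool coordinates, whose origin is the TCP and whose axes are the tool frame's). Camera axes: x right, y down, z forward; pixel columns grow to the right and rows downward; lengths in m; the calibration is good to about 2 mm. A picture is of the moment at which its call begins: read the wrist's pose just before it. There is no depth.
- close_job(): hands the job in, once; it reports no verdict.
The state is a dict: "time": time; "joint_positions": joint angles; "qvel": joint speeds; "joint_torque": joint torques, N m; "tool_pos": TCP position; "ee_rot": TCP orientation; "wrist_force": force on the tool from outside, world axes, zero at the start; "wrist_torque": the same for the moment, N m; "width": finger opening in m.
Only numpy, scipy, OpenCV 4.12 (cv2) and the standard library are available. Lean on these libraries where they do the work, as an engineer would, in place of code of your own. Each camera call takes 0.05 s, during which the arm holds its last target.

## Task

Mill balls and flat glaze test discs lie mixed on the green sorting board. Reach under the front edge of the shelf and turn the five-armed knob there clockwise (seen from above, so its near arms go to the robot's left) until it comes up firm against its stop, without forcing it, so that the board tips away from the robot and all the balls roll into the white trough while the discs stay. Then, without leaning on the board, put both discs flat in the plywood tray, setting them down rather than dropping them in from a height, with the board left tilted; leave the vase, jar and bowl where they stand.

Things in the scene. Friction and masses are not known exactly. Their poses are not given: they have to be found in the camera images.
- stand: Fixed sorting stand, 375 mm long (x) by 270 mm wide (y). Origin on the table under it; x points away from the robot (the way the board tips), y to the robot's left, z up. A 10 mm shelf spans x = -160 mm (front edge) to +120 mm. Grey cheeks carry its sides at y = +-120 to +-135 mm, from x = -100 mm back; between and in front of them the space below is open.
- shelf_front (a point): Middle of the lower front edge of the shelf, 95 mm above the table (shelf top at 105 mm), at x = -160 mm, y = 0 of the stand; axes along the stand's. The knob's axis is 48 mm behind it.
- knob: Five-armed knob under the shelf, vertical axis at x = -112 mm, y = 0 of the stand. Origin on the axis at the shelf's underside. Steel arms 10 mm thick, evenly spaced, the first along its own x, 76 mm above the table, each with a 20 mm red ball centred 70 mm from the axis, so the near arm juts out about 32 mm past the shelf's edge. Black hub 48 mm across, 61 to 87 mm above the table.
- knob_arms (a point): Point on the knob's axis at the height of the arms. How it turns: about 4 N at a ball, it stays where left; 170 to 200 degrees clockwise seen from above, from an unknown start to a rigid stop, so several pushes are needed. Over 60 N on it counts as forcing.
- board: Green board 200 x 240 x 8 mm, hinged at its far edge; origin mid-way along that edge (the lip) on its top face, 137 mm above the table, x = 110 mm of the stand. Its x runs to the lip, z is normal to its top. It reaches x = -200 mm to 0. Rims 14 mm high on the near side and both sides, none at the lip. Leaning on it with over 25 N is a fault.
- board_mid (a point): Middle of the board's top face. How it tilts: geared to the knob (0.067 rad per radian); pressing hard on the board could turn it back. It starts 0.05 to 0.085 rad low at the near side, passes level, and at the knob's stop falls 0.151 rad away from the robot.
- ball0_center (a point): Centre of a white ceramic mill ball, 28 mm across, 30 g; it starts at the board's near rim. The white trough it must roll into lies beyond the lip: inside x = 126 to 211 mm and y = +-123 mm of the stand, floor 58 mm and front wall 115 mm above the table.
- ball1_center (a point): Centre of a white ceramic mill ball, 28 mm across, 30 g; it starts at the board's near rim. The white trough it must roll into lies beyond the lip: inside x = 126 to 211 mm and y = +-123 mm of the stand, floor 58 mm and front wall 115 mm above the table.
- ball2_center (a point): Centre of a white ceramic mill ball, 28 mm across, 30 g; it starts at the board's near rim. The white trough it must roll into lies beyond the lip: inside x = 126 to 211 mm and y = +-123 mm of the stand, floor 58 mm and front wall 115 mm above the table.
- disc0: Flat blue test disc, 44 mm across, 9 mm thick, 25 to 50 g; origin at the centre of its underside, z its axis. Grip it across its diameter.
- disc1: Flat terracotta test disc, 44 mm across, 9 mm thick, 25 to 50 g; origin at the centre of its underside, z its axis. Grip it across its diameter.
- tray: Fixed open plywood tray, 140 mm (its x) by 180 mm (its y) and 30 mm high, walls and floor 5 mm; origin at the centre of its underside on the table. It stands to the left or to the right of the stand.
- bowl: Turquoise bowl, 120 mm across, 60 mm high, a bystander; origin under its centre. It stands on the side where the tray is not.
- vase: Pale clay vase, 84 mm across, 112 mm high, a bystander; origin under its centre.
- jar: Amber jar with a black lid, 66 mm across, 90 mm high, a bystander; origin under its centre.
Not all that is in view belongs to the job. Leave any orange look-alike of the tray alone.

How it is judged:
On the way:
1. the knob is turned up to its stop (board at least 0.138 rad down to the far side), all three balls lie in the trough and both discs are still on the board (angle between board's own x axis and vertical above 1.7088 rad and x of ball0_center in the frame of stand between 0.123 and 0.213 m and y of ball0_center in the frame of stand between -0.125 and 0.125 m and z of ball0_center in the frame of stand between 0.05 and 0.11 m and x of ball1_center in the frame of stand between 0.123 and 0.213 m and y of ball1_center in the frame of stand between -0.125 and 0.125 m and z of ball1_center in the frame of stand between 0.05 and 0.11 m and x of ball2_center in the frame of stand between 0.123 and 0.213 m and y of ball2_center in the frame of stand between -0.125 and 0.125 m and z of ball2_center in the frame of stand between 0.05 and 0.11 m and x of disc0 in the frame of board between -0.195 and -0.005 m and y of disc0 in the frame of board between -0.11 and 0.11 m and z of disc0 in the frame of board between -0.004 and 0.006 m and x of disc1 in the frame of board between -0.195 and -0.005 m and y of disc1 in the frame of board between -0.11 and 0.11 m and z of disc1 in the frame of board between -0.004 and 0.006 m), for 0.2 s.
At the end, for the whole second after the job is handed in: The board is still tipped at least 0.138 rad away from the robot (knob at its stop), the three balls lie in the white trough, and both discs lie released, at rest and flat (tilt under 0.2 rad, underside within 12 mm of the table) inside the tray (angle between board's own x axis and vertical above 1.7088 rad and x of ball0_center in the frame of stand between 0.123 and 0.213 m and y of ball0_center in the frame of stand between -0.125 and 0.125 m and z of ball0_center in the frame of stand between 0.05 and 0.11 m and x of ball1_center in the frame of stand between 0.123 and 0.213 m and y of ball1_center in the frame of stand between -0.125 and 0.125 m and z of ball1_center in the frame of stand between 0.05 and 0.11 m and x of ball2_center in the frame of stand between 0.123 and 0.213 m and y of ball2_center in the frame of stand between -0.125 and 0.125 m and z of ball2_center in the frame of stand between 0.05 and 0.11 m and x of disc0 in the frame of tray between -0.065 and 0.065 m and y of disc0 in the frame of tray between -0.085 and 0.085 m and z of disc0 in the frame of tray between -0.01 and 0.012 m and angle between each of disc0, disc1's own z axis and vertical below 0.2 rad and linear speed of each of disc0, disc1 below 0.03 m/s and x of disc1 in the frame of tray between -0.065 and 0.065 m and y of disc1 in the frame of tray between -0.085 and 0.085 m and z of disc1 in the frame of tray between -0.01 and 0.012 m); the robot touches nothing.
It fails at once if the knob is forced (over 60 N) (contact force between anything else and knob above 60 N).
It fails at once if the robot leans on the board with over 25 N (contact force between any of the arm, the fingers and board above 25 N).
It fails at once if the vase, jar or bowl is shifted by over 30 mm (distance of any of vase, jar, bowl from where it was at the start of the episode above 0.03 m).
It fails at once if a disc falls into the tray (let go more than about 30 mm up: over 0.8 m/s close above the tray floor) ((horizontal distance between disc0 and tray below 0.07 m and height (world z) of disc0 below 0.02 m and linear speed of disc0 above 0.8 m/s) or (horizontal distance between disc1 and tray below 0.07 m and height (world z) of disc1 below 0.02 m and linear speed of disc1 above 0.8 m/s)).
It also fails if it takes over 72 s, if anything falls off the work surface, if the arm or the gripper's body presses on something with over 40 N, if the wrist force passes 120 N, or if a joint passes its speed limit or range.

## Working session

There is one attempt and no reset: what is moved stays moved. The work goes in short steps, Python scripts to look and compute and a tool call to move; the robot and the scene stay as the last step left them, time stands still between calls to the robot, and variables do not carry over. Pictures are saved under pics/ and viewed, and the job is handed in when it is done.

Besides the shell and the picture viewer there is one more tool, called after "Request:" as a command line: name --argument value ..., lists and objects as JSON in quotes. send_rows: Moves the arm, as the interface text tells. Its arguments: {"type":"object","properties":{"rows":{"type":"array","items":{"type":"number"}}},"required":["rows"]}

```bash
ls; mkdir -p pics
python3 - <<'E'
from bench import *
import cv2,numpy as np
o=get_obs()
for k in o: print(k,np.round(o[k],4))
for n in ["scene","top"]:
    s=snapshot(n)
    cv2.imwrite(f"pics/{n}0.png",s["color"][:,:,::-1])
    np.savez(f"pics/{n}0.npz",**s)
    print(n,np.array(s["intrinsics"]).round(1).tolist(),np.round(s["rvec"],4),np.round(s["tvec"],4))
E
```

```text
pics
time 0.0
joint_positions [ 1.0289  0.088   1.3722 -0.      1.6836 -0.1031]
qvel [0.0005 0.0017 0.0009 0.0007 0.0018 0.0007]
joint_torque [ 1.80000e-03 -3.40162e+01 -3.02441e+01  7.20000e-02  3.27000e-02
 -2.00000e-04]
tool_pos [0.2334 0.4974 0.2043]
ee_rot [-3.1414e+00  2.2000e-03  1.1320e+00]
wrist_force [ 0.1441  0.4502 -0.5917]
wrist_torque [-0.033   0.0127  0.0176]
width 0.0943
scene [[349.8, 0.0, 252.0], [0.0, 349.8, 191.7], [0.0, 0.0, 1.0]] [ 1.5614  1.7821 -0.9295] [ 0.0797 -0.2068  1.5082]
top [[393.1, 0.0, 258.1], [0.0, 393.1, 192.5], [0.0, 0.0, 1.0]] [ 2.1935 -2.1649  0.1604] [-0.0191  0.5199  0.969 ]
```

View pics/scene0.png

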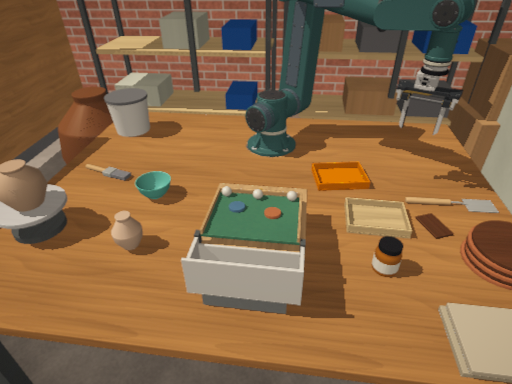

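View pics/top0.png

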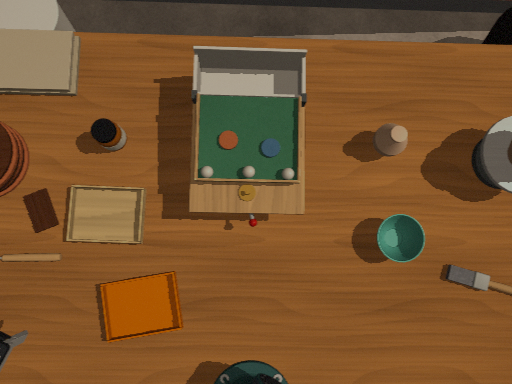

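The top view shows the stand at columns 190–306, with a red knob ball at (253,222). The discs are at (228,140) terracotta and (270,148) blue, and the balls are along the near rim. The plywood tray is at (105,214). The orange look-alike tray is at (141,305), to be left alone. Next, close crops.

```bash
cat > h.py <<'E'
import cv2,numpy as np
from scipy.spatial.transform import Rotation as R
def load(f):
    return dict(np.load(f))
def cast(s,uv,z):
    K=np.array(s["intrinsics"]);Rm=cv2.Rodrigues(np.array(s["rvec"],float))[0];t=np.array(s["tvec"]).reshape(3)
    uv=np.atleast_2d(np.array(uv,float))
    d=(np.linalg.inv(K)@np.c_[uv,np.ones(len(uv))].T).T@Rm
    c=-Rm.T@t
    return c+d*((z-c[2])/d[:,2])[:,None]
def proj(s,P):
    return cv2.projectPoints(np.atleast_2d(np.array(P,float)),np.array(s["rvec"],float),np.array(s["tvec"],float),np.array(s["intrinsics"]),None)[0].reshape(-1,2)
def castw(s,tool_pos,rot,uv,z):
    T=np.eye(4);T[:3,:3]=R.from_euler('xyz',rot).as_matrix();T[:3,3]=tool_pos
    W=T@np.array(s["T_tool_cam"]);K=np.array(s["intrinsics"])
    uv=np.atleast_2d(np.array(uv,float))
    d=(np.linalg.inv(K)@np.c_[uv,np.ones(len(uv))].T).T@W[:3,:3].T
    c=W[:3,3]
    return c+d*((z-c[2])/d[:,2])[:,None]
E
python3 - <<'E'
from h import *
s=load("pics/top0.npz");im=s["color"][:,:,::-1]
c=im[40:240,180:320];cv2.imwrite("pics/cropstand.png",cv2.resize(c,None,fx=3,fy=3,interpolation=cv2.INTER_CUBIC)[:600])
c=im[170:350,20:200];cv2.imwrite("pics/croptray.png",cv2.resize(c,None,fx=3,fy=3,interpolation=cv2.INTER_CUBIC))
s=load("pics/scene0.npz");im=s["color"][:,:,::-1]
E
```

```text
(no output)
```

View pics/cropstand.png

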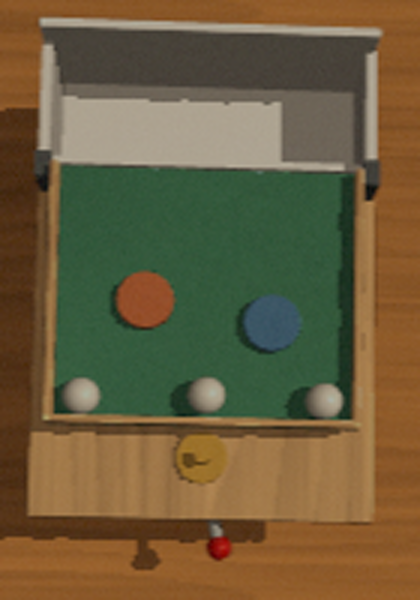

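View pics/croptray.png

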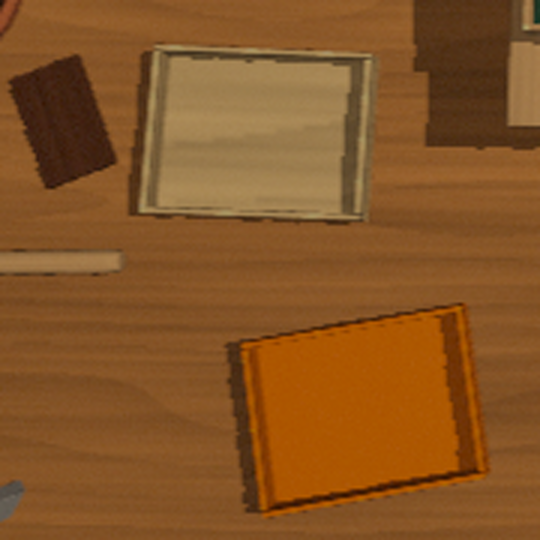

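Run:
```python
from h import *
s=load("pics/top0.npz")
fl,fr=cast(s,[(189.4,212),(304.2,213.7)],.105)
print("shelf front L,R",fl,fr,np.linalg.norm(fl-fr))
m=(fl+fr)/2;d=fl-fr;yaw=np.arctan2(-d[0],d[1]);print("mid",m,"yaw",np.degrees(yaw))
# other: trough back outer edge corners? height unknown; red ball
c,sn=np.cos(yaw),np.sin(yaw);ex=np.array([c,sn]);ey=np.array([-sn,c])
o=m[:2]+.16*ex;ax=m[:2]+.048*ex
print("stand origin",o,"axis",ax)
im=s["color"].astype(int)
def blob(mask,roi):
    x0,y0,x1,y1=roi;mm=np.zeros(mask.shape,bool);mm[y0:y1,x0:x1]=mask[y0:y1,x0:x1]
    n,l,st,ce=cv2.connectedComponentsWithStats(mm.astype(np.uint8));return [(st[i][4],ce[i].round(1)) for i in range(1,n) if st[i][4]>8]
r,g,b=im[:,:,0],im[:,:,1],im[:,:,2]
red=(r>120)&(g<50)&(b<50)
B=blob(red,(180,205,320,240));print("red",B)
p=cast(s,B[0][1],.076)[0,:2];q=np.array([(p-ax)@ex,(p-ax)@ey]);print("ball",p,"rel",q,np.linalg.norm(q),np.degrees(np.arctan2(q[1],q[0])))
for n,mk in [("terra",(r>120)&(g<110)&(b<80)&(r-g>60)),("blue",(b>r+25)&(b>80)),("white",(r>150)&(b>130))]:
  for B in blob(mk,(197,98,301,182)):
    p=cast(s,B[1],.137)[0,:2]-o; print(n,B,"world",p+o,"stand",p@ex,p@ey)
# tray: outer top corners from crop
cr=np.array([(154,46),(376,55),(368,220),(136,213)])/3+[20,170]
P=cast(s,cr,.03);print(P.round(3), P.mean(0)); 
for i in range(4): print(np.linalg.norm(P[i]-P[(i+1)%4]))
d=P[0]-P[1]+P[3]-P[2];print("tray yaw",np.degrees(np.arctan2(-d[0],d[1])))
# check board rims near corners
print((cast(s,[(180+45/3,40+418/3),(180+357/3,40+427/3)],.14)[:,:2]-o)@np.c_[ex,ey])
# lip
print((cast(s,[(180+52/3,40+163/3),(180+345/3,40+170/3)],.137)[:,:2]-o)@np.c_[ex,ey])
for n,uv in [("jar",(104,130)),("vase",(398,134)),("bowl",(401,240))]: print(n,cast(s,uv,.09)[0])
```

```text
shelf front L,R [0.46373658 0.14918115 0.105     ] [ 0.46333201 -0.11836171  0.105     ] 0.26754316252058324
mid [0.4635343  0.01540972 0.105     ] yaw -0.08664178564026111
stand origin [0.62353411 0.01516777] axis [0.51153424 0.01533714]
red [(np.int32(33), array([253.6, 221.9]))]
ball [ 0.44379347 -0.00072774] rel [-0.0677164 -0.0161673] 0.06961962740606711 -166.57200028251867
terra (np.int32(246), array([227.8, 139.5])) world [0.62932643 0.06222339] stand 0.005721150683142629 0.04706432272980789
blue (np.int32(265), array([270.5, 147. ])) world [ 0.61367419 -0.03601332] stand -0.009782516729131406 -0.051195949244329714
white (np.int32(39), array([208.3, 170.6])) world [0.55633679 0.10494448] stand -0.06733300364102288 0.08967498762273318
white (np.int32(35), array([250.6, 170.6])) world [0.55797909 0.00897159] stand -0.06554557870321201 -0.006295303672560631
white (np.int32(32), array([289.9, 172.6])) world [ 0.55488805 -0.08086091] stand -0.06850077495708458 -0.09613237507348478
[[0.531 0.456 0.03 ]
 [0.526 0.272 0.03 ]
 [0.389 0.272 0.03 ]
 [0.393 0.461 0.03 ]] [0.459893   0.36524887 0.03      ]
0.18381482858138296
0.1373163377372142
0.1888967722258679
0.13845694575678047
tray yaw -1.2928805311957203
[[-0.08831569  0.11870279]
 [-0.09100748 -0.11661434]]
[[ 0.11117224  0.11980166]
 [ 0.11137066 -0.10745188]]
jar [0.65845446 0.36075436 0.09      ]
vase [ 0.66325685 -0.35264293  0.09      ]
bowl [ 0.40460407 -0.35229992  0.09      ]
```

Look-alikes:
- **Tray:** plywood at (105,214), against the orange one at (141,305). I choose the plywood one.
- **Knob:** red ball at (253,222), against the brass medallion at (247,193) on the shelf top. I choose the red ball.
- **Discs:** blue at (270,147) and terracotta at (228,140). The loose red plates and brown swatch at left are not discs.

First I bring the tool in front of the shelf, with jaws along y, closed and tilted 30° forward.

Request:
send_rows --rows '[10,-40,0,0,0,8.4,0,10,-40,0,0,0,8.4,0,10,-40,0,0,0,8.3,0,20,-40,0,0,0,0,0,20,-40,0,0,0,0,0,20,-40,0,0,0,0,0,20,-40,0,0,0,0,0,20,-40,0,0,0,0,0]'

```text
time: 1.1
tool_pos: [0.3639, 0.1765, 0.2051]
ee_rot: [-3.141, -0.0, 1.57]
wrist_force: [0.5, 0.4, -0.2]
width: 0.0174
```

Request:
send_rows --rows '[10,-40,0,0,-10,0,0,10,-40,0,0,-10,0,0,10,-40,0,0,-10,0,0,0,-40,0,0,0,0,0,0,-40,-20,0,0,0,0,0,-17,-30,0,0,0,0,0,0,-30,0,0,0,0,0,0,0,0,0,0,0]'

```text
time: 2.1
tool_pos: [0.3917, -0.0387, 0.1219]
ee_rot: [2.624, -0.003, 1.569]
wrist_force: [0.2, 0.0, 1.6]
width: 0.0006
```

Run:
```python
from h import *
from bench import *
o=get_obs();print(o["time"],o["tool_pos"],np.degrees(o["ee_rot"]),o["wrist_force"],o["width"],o["joint_positions"])
for n in ["wrist","top"]:
    s=snapshot(n);cv2.imwrite(f"pics/{n}1.png",s["color"][:,:,::-1]);np.savez(f"pics/{n}1.npz",**s)
```

```text
2.1 [ 0.39168398 -0.03867126  0.12190908] [150.34305063  -0.17875295  89.89998403] [0.22132677 0.01800881 1.55118892] 0.0005964304156374947 [-0.43645179 -0.70491268  2.21062019  0.23104328  1.1699758  -2.04452276]
```

View pics/wrist1.png

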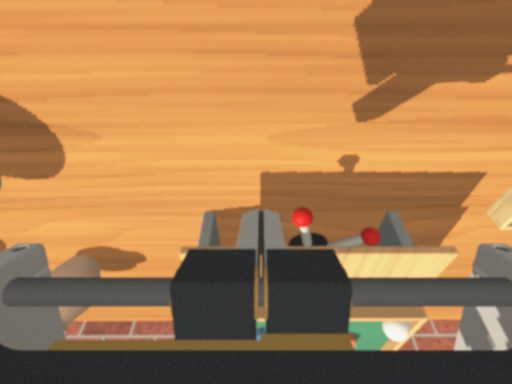

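View pics/top1.png

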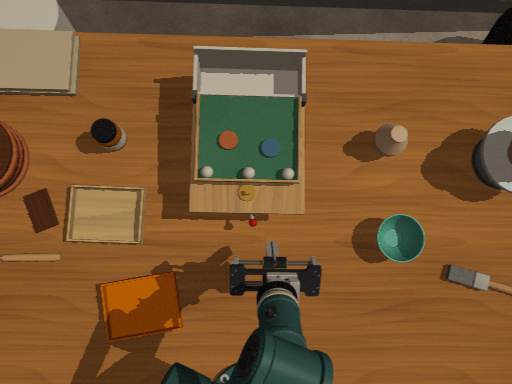

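The wrist view shows the near red ball at (303,217), right of the finger tips at (260,215) in the image, which is the robot's left. Another ball is at (370,237). The arm is in place, so I go down and under the edge.

Request:
send_rows --rows '[8,0,-15,0,0,0,0,8,0,-15,0,0,0,0,8,0,-15,0,0,0,0,8,0,-15,0,0,0,0,10,0,0,0,0,0,0,10,0,0,0,0,0,0,10,0,0,0,0,0,0,10,0,0,0,0,0,0]'

```text
time: 3.2
tool_pos: [0.4668, -0.0392, 0.0663]
ee_rot: [2.617, -0.0, 1.57]
wrist_force: [0.1, -0.1, 0.1]
width: 0.0004
```

Request:
send_rows --rows '[0,6,-2,0,0,0,0,0,6,-2,0,0,0,0,0,8,0,0,0,0,0,0,8,0,0,0,0,0,0,8,0,0,0,0,0,0,8,0,0,0,0,0,0,8,0,0,0,0,0,8,0,0,0,0,0]'

```text
invalid input
```

Run:
```python
from h import *
from bench import *
o=get_obs();print(o["time"],o["tool_pos"],np.degrees(o["ee_rot"]),o["wrist_force"])
for n in ["wrist","top"]:
    s=snapshot(n);cv2.imwrite(f"pics/{n}2.png",s["color"][:,:,::-1]);np.savez(f"pics/{n}2.npz",**s)
```

```text
3.2 [ 0.46684956 -0.03918237  0.06632321] [ 1.49933552e+02 -5.70828469e-03  8.99736881e+01] [ 0.07494305 -0.06431827  0.1155343 ]
```

View pics/wrist2.png

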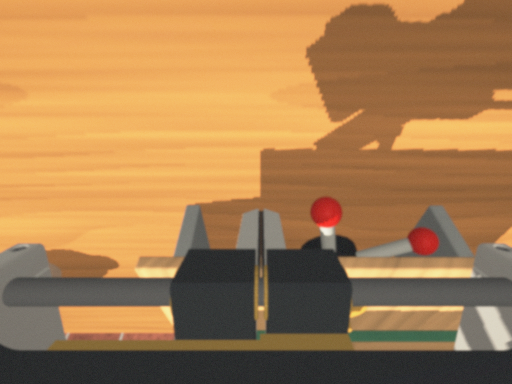

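View pics/top2.png

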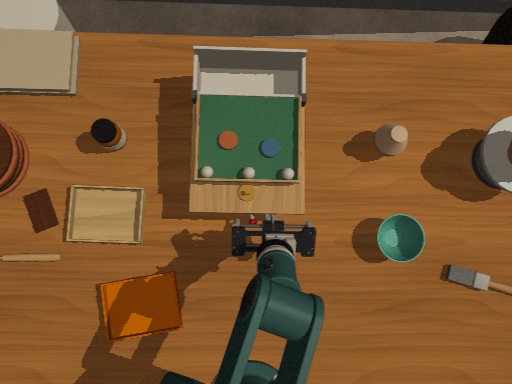

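That call was refused because one number was missing. The picture shows the fingers at (260,215), just right of the near arm (ball at (326,212)), as intended. I resend it.

Request:
send_rows --rows '[0,6,-2,0,0,0,0,0,6,-2,0,0,0,0,0,8,0,0,0,0,0,0,8,0,0,0,0,0,0,8,0,0,0,0,0,0,8,0,0,0,0,0,0,8,0,0,0,0,0,0,8,0,0,0,0,0]'

```text
time: 4.3
tool_pos: [0.4663, 0.0192, 0.0621]
ee_rot: [2.616, 0.005, 1.569]
wrist_force: [1.9, -9.3, -2.0]
width: 0.0003
```

Run:
```python
from h import *
from bench import *
o=get_obs();print(o["time"],o["tool_pos"],np.degrees(o["ee_rot"]),o["wrist_force"])
for n in ["wrist"]:
    s=snapshot(n);cv2.imwrite(f"pics/{n}3.png",s["color"][:,:,::-1]);np.savez(f"pics/{n}3.npz",**s)
```

```text
4.3 [0.46626177 0.01924715 0.06210043] [149.87779013   0.28424306  89.92174515] [ 1.87527734 -9.297363   -2.02389363]
```

View pics/wrist3.png

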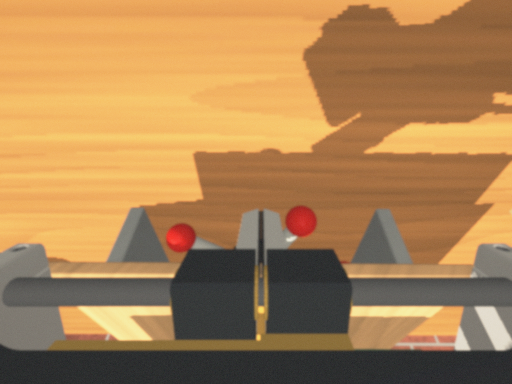

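Request:
send_rows --rows '[0,5,0,0,0,0,0,0,5,0,0,0,0,0,0,5,0,0,0,0,0,0,5,0,0,0,0,0,-15,-3,0,0,0,0,0,-20,-10,0,0,0,0,0,-20,-20,0,0,0,0,0,0,-30,0,0,0,0,0]'

```text
time: 5.35
tool_pos: [0.4099, -0.0212, 0.0615]
ee_rot: [2.617, -0.0, 1.573]
wrist_force: [-0.3, 0.6, -0.4]
width: 0.0005
```

```bash
cat > look.py <<'E'
from h import *
from bench import *
import sys
k=sys.argv[1]
o=get_obs();print(o["time"],o["tool_pos"].round(4) if hasattr(o["tool_pos"],'round') else o["tool_pos"],np.degrees(o["ee_rot"]).round(2),np.round(o["wrist_force"],1))
s=snapshot("wrist");cv2.imwrite(f"pics/wrist{k}.png",s["color"][:,:,::-1]);np.savez(f"pics/wrist{k}.npz",**s)
im=s["color"].astype(int);r,g,b=im[:,:,0],im[:,:,1],im[:,:,2]
n,l,st,ce=cv2.connectedComponentsWithStats(((r>110)&(g<50)&(b<50)).astype(np.uint8))
ax=np.array([.5115,.0153])
for i in range(1,n):
    if st[i][4]<60: continue
    q=castw(s,o["tool_pos"],o["ee_rot"],ce[i],.076)[0,:2]-ax
    print(st[i][4],ce[i].round(0),"rel mm",(q*1e3).round(1),"r",round(np.linalg.norm(q)*1e3,1),"theta(near=0,+left)",np.degrees(np.arctan2(q[1],-q[0])).round(1))
E
python3 look.py 4
```

```text
5.35 [ 0.4099 -0.0212  0.0615] [ 1.4993e+02 -2.0000e-02  9.0130e+01] [-0.3  0.6 -0.4]
177 [362. 268.] rel mm [-62.   43.3] r 75.6 theta(near=0,+left) 35.0
```

View pics/wrist4.png

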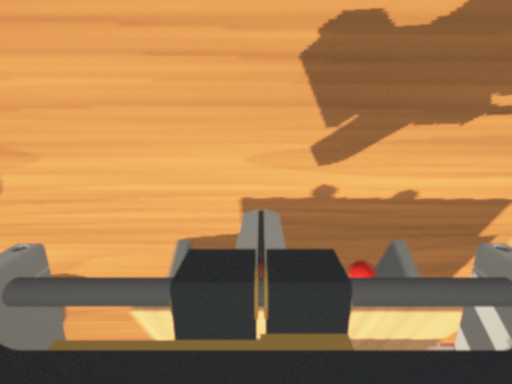

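Request:
send_rows --rows '[0,-17,0,0,0,0,0,0,-17,0,0,0,0,0,19,0,0,0,0,0,0,19,0,0,0,0,0,0,19,0,0,0,0,0,0,0,7,0,0,0,0,0,0,7,0,0,0,0,0,0,7,0,0,0,0,0]'

```text
time: 6.4
tool_pos: [0.4661, -0.0369, 0.0611]
ee_rot: [2.621, 0.007, 1.571]
wrist_force: [-8.1, -10.6, 4.0]
width: 0.0
```

```bash
python3 look.py 5
```

```text
6.4 [ 0.4661 -0.0369  0.0611] [150.15   0.41  90.  ] [ -8.1 -10.6   4. ]
611 [295. 224.] rel mm [-63.5 -29.7] r 70.2 theta(near=0,+left) -25.1
356 [415. 232.] rel mm [-55.8  49.1] r 74.3 theta(near=0,+left) 41.3
```

View pics/wrist5.png

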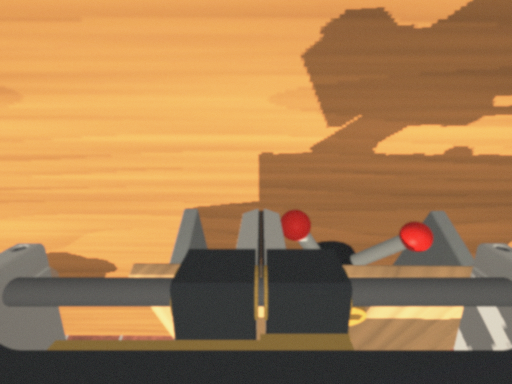

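Request:
send_rows --rows '[0,9,0,0,0,0,0,0,9,0,0,0,0,0,0,10,0,0,0,0,0,0,10,0,0,0,0,0,0,10,0,0,0,0,0,0,10,0,0,0,0,0,0,10,0,0,0,0,0,0,10,0,0,0,0,0]'

```text
time: 7.45
tool_pos: [0.4657, 0.0415, 0.06]
ee_rot: [2.621, 0.004, 1.569]
wrist_force: [-1.4, -6.4, -4.3]
width: 0.0003
```

```bash
python3 look.py 6
```

```text
7.45 [0.4657 0.0415 0.06  ] [150.18   0.24  89.91] [-1.4 -6.4 -4.3]
365 [174. 223.] rel mm [-66.7 -27.3] r 72.1 theta(near=0,+left) -22.2
360 [297. 232.] rel mm [-57.4  50. ] r 76.1 theta(near=0,+left) 41.0
```

View pics/wrist6.png

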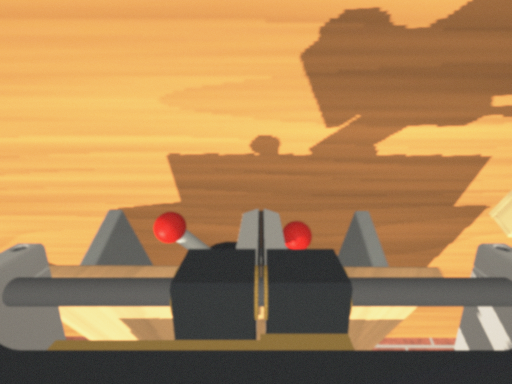

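Request:
send_rows --rows '[-18,-3,0,0,0,0,0,-18,-3,0,0,0,0,0,-20,-15,0,0,0,0,0,0,-25,0,0,0,0,0,0,-25,0,0,0,0,0,0,-25,0,0,0,0,0,20,0,0,0,0,0,0,20,0,0,0,0,0,0]'

```text
time: 8.5
tool_pos: [0.4519, -0.0535, 0.0619]
ee_rot: [2.616, -0.0, 1.568]
wrist_force: [0.3, -0.0, -0.2]
width: -0.0002
```

Request:
send_rows --rows '[16,0,0,0,0,0,0,0,4,0,0,0,0,0,0,6,0,0,0,0,0,0,6,0,0,0,0,0,0,6,0,0,0,0,0,0,6,0,0,0,0,0,0,6,0,0,0,0,0,0,6,0,0,0,0,0]'

```text
time: 9.5
tool_pos: [0.4679, -0.0142, 0.0625]
ee_rot: [2.616, 0.004, 1.57]
wrist_force: [-1.3, -4.2, 1.8]
width: 0.0004
```

```bash
python3 look.py 7; python3 -c "
from bench import *
import cv2
cv2.imwrite('pics/top7.png',cv2.resize(snapshot('top')['color'][30:240,170:330,::-1],None,fx=2.8,fy=2.8))"
```

```text
9.5 [ 0.4679 -0.0142  0.0625] [149.87   0.2   89.93] [-1.3 -4.2  1.8]
662 [293. 214.] rel mm [-70.5  -9.1] r 71.1 theta(near=0,+left) -7.4
546 [393. 247.] rel mm [-33.9  64.5] r 72.8 theta(near=0,+left) 62.3
```

View pics/wrist7.png

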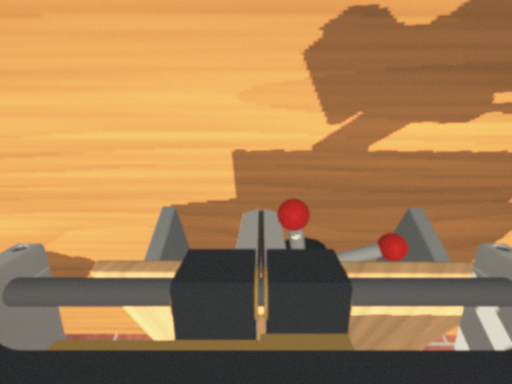

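View pics/top7.png

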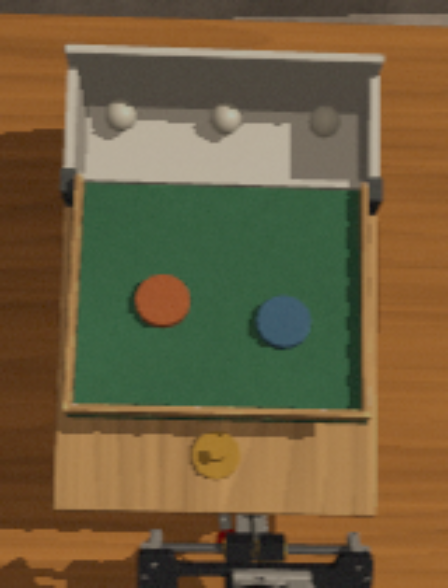

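All three balls are already in the trough, and both discs are still on the board. About 150° has been turned. Now I creep up to the stop.

Request:
send_rows --rows '[0,2,0,0,0,0,0,0,2,0,0,0,0,0,0,2,0,0,0,0,0,0,2,0,0,0,0,0,0,1,0,0,0,0,0,0,1,0,0,0,0,0,0,1,0,0,0,0,0,0,1,0,0,0,0,0]'

```text
time: 10.6
tool_pos: [0.468, -0.0011, 0.0618]
ee_rot: [2.617, -0.0, 1.57]
wrist_force: [0.3, -4.9, 5.1]
width: 0.0005
```

Request:
send_rows --rows '[0,0.5,0,0,0,0,0,0,0.5,0,0,0,0,0,0,0.5,0,0,0,0,0,0,0.5,0,0,0,0,0,0,0.5,0,0,0,0,0,0,0.5,0,0,0,0,0,0,0.5,0,0,0,0,0,0,0.5,0,0,0,0,0]'

```text
time: 11.6
tool_pos: [0.4678, 0.0029, 0.0616]
ee_rot: [2.618, -0.0, 1.57]
wrist_force: [0.4, -4.6, 5.6]
width: 0.0006
```

Request:
send_rows --rows '[0,0.5,0,0,0,0,0,0,0.5,0,0,0,0,0,0,0.5,0,0,0,0,0,0,0.5,0,0,0,0,0,0,0.5,0,0,0,0,0,0,0.5,0,0,0,0,0,0,0.5,0,0,0,0,0,0,0.5,0,0,0,0,0]'

```text
time: 12.6
tool_pos: [0.4678, 0.0063, 0.0615]
ee_rot: [2.618, 0.001, 1.57]
wrist_force: [1.2, -7.5, 4.2]
width: 0.0004
```

Request:
send_rows --rows '[0,0.5,0,0,0,0,0,0,0.5,0,0,0,0,0,0,0.5,0,0,0,0,0,0,0.5,0,0,0,0,0,0,0.5,0,0,0,0,0,0,0.5,0,0,0,0,0,0,0.5,0,0,0,0,0,0,0.5,0,0,0,0,0]'

```text
time: 13.6
tool_pos: [0.4676, 0.0101, 0.0612]
ee_rot: [2.618, 0.001, 1.57]
wrist_force: [2.2, -7.6, 3.0]
width: 0.0006
```

```bash
python3 look.py 8
```

```text
13.6 [0.4676 0.0101 0.0612] [1.5001e+02 7.0000e-02 8.9930e+01] [ 2.2 -7.6  3. ]
674 [297. 217.] rel mm [-69.6  17.8] r 71.8 theta(near=0,+left) 14.3
452 [184. 244.] rel mm [-39.4 -57.7] r 69.8 theta(near=0,+left) -55.7
115 [358. 258.] rel mm [-19.7  67.9] r 70.7 theta(near=0,+left) 73.8
```

Request:
send_rows --rows '[0,0.5,0,0,0,0,0,0,0.5,0,0,0,0,0,0,0.5,0,0,0,0,0,0,0.5,0,0,0,0,0,0,0.5,0,0,0,0,0,0,0.5,0,0,0,0,0,0,0.5,0,0,0,0,0,0,0.5,0,0,0,0,0]'

```text
time: 14.65
tool_pos: [0.467, 0.0142, 0.0604]
ee_rot: [2.62, 0.001, 1.57]
wrist_force: [1.2, -7.4, 1.6]
width: 0.0007
```

Request:
send_rows --rows '[0,0.5,0,0,0,0,0,0,0.5,0,0,0,0,0,0,0.5,0,0,0,0,0,0,0.5,0,0,0,0,0,0,0.5,0,0,0,0,0,0,0.5,0,0,0,0,0,0,0.5,0,0,0,0,0,0,0.5,0,0,0,0,0]'

```text
time: 15.65
tool_pos: [0.4664, 0.0175, 0.0597]
ee_rot: [2.622, 0.003, 1.57]
wrist_force: [1.6, -10.3, 0.8]
width: 0.0007
```

Request:
send_rows --rows '[0,0.5,0,0,0,0,0,0,0.5,0,0,0,0,0,0,0.5,0,0,0,0,0,0,0.5,0,0,0,0,0,0,0.5,0,0,0,0,0,0,0,0,0,0,0,0,0,0,0,0,0,0,0,0,0,0,0,0,0,0]'

```text
time: 16.65
tool_pos: [0.4664, 0.0177, 0.0597]
ee_rot: [2.622, 0.008, 1.568]
wrist_force: [1.3, -18.0, 1.1]
width: 0.0005
```

```bash
python3 look.py 9
```

```text
16.65 [0.4664 0.0177 0.0597] [150.21   0.44  89.86] [  1.3 -18.    1.1]
651 [299. 222.] rel mm [-67.  27.] r 72.2 theta(near=0,+left) 22.0
488 [181. 241.] rel mm [-45.7 -51.1] r 68.5 theta(near=0,+left) -48.2
```

View pics/wrist9.png

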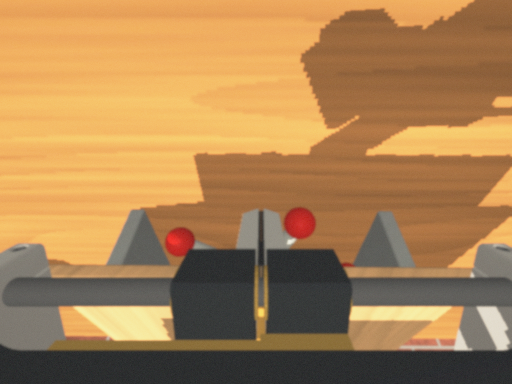

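The finger is held at y=17.7 mm while the force climbed to 18 N at about 180° of turn, which looks like the stop. One small confirming nudge, then back off.

Request:
send_rows --rows '[0,0.5,0,0,0,0,0,0,0.5,0,0,0,0,0,0,0.5,0,0,0,0,0,0,0.5,0,0,0,0,0,0,0,0,0,0,0,0,0,0,0,0,0,0,0,0,0,0,0,0,0,0,0,0,0,0,0,0,0]'

```text
time: 17.7
tool_pos: [0.4665, 0.0179, 0.0599]
ee_rot: [2.622, 0.012, 1.568]
wrist_force: [0.8, -24.5, 1.6]
width: 0.0004
```

Request:
send_rows --rows '[0,-4,0,0,0,0,0,-15,-4,0,0,0,0,0,-25,0,0,0,0,0,0,-25,0,0,0,0,0,0,0,0,40,0,5,0,0,0,0,60,0,10,0,0,0,0,60,0,10,0,0,0,0,60,0,10,0,0]'

```text
time: 18.7
tool_pos: [0.4008, 0.0169, 0.2824]
ee_rot: [-3.043, -0.003, 1.572]
wrist_force: [0.8, -0.1, 0.2]
width: 0.0003
```

```bash
python3 look.py 10
python3 - <<'E'
from h import *
from bench import *
s=snapshot("top");np.savez("pics/top10.npz",**s);cv2.imwrite("pics/top10.png",s["color"][:,:,::-1])
E
```

```text
18.7 [0.4008 0.0169 0.2824] [-1.7438e+02 -1.6000e-01  9.0060e+01] [ 0.8 -0.1  0.2]
```

View pics/top10.png

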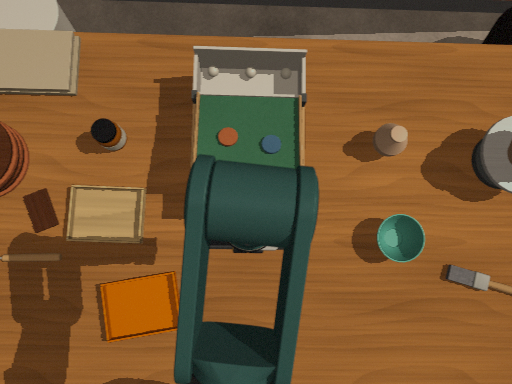

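View pics/wrist10.png

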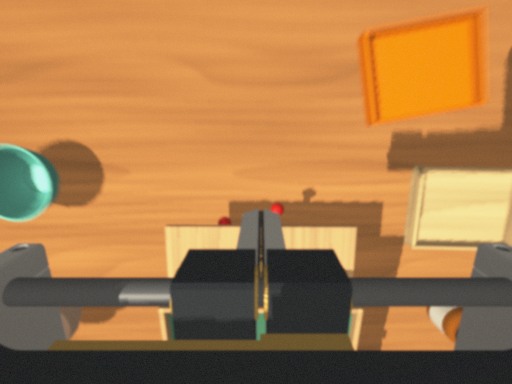

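The balls sit in the trough at (213,71), (251,73) and (286,73). The discs are at (228,136) and (271,144) on the tilted board. Now I measure the discs.

Run:
```python
from h import *
s=load("pics/top10.npz");im=s["color"].astype(int);r,g,b=im[:,:,0],im[:,:,1],im[:,:,2]
o=np.array([.6235,.0152])
for n,mk in [("terra",(r>110)&(g<110)&(b<80)&(r-g>60)),("blue",(b>r+20)&(b>70))]:
    mk=mk.copy();mk[:100]=0;mk[170:]=0;mk[:,:202]=0;mk[:,298:]=0
    nn,l,st,ce=cv2.connectedComponentsWithStats(mk.astype(np.uint8));i=1+np.argmax(st[1:,4]);uv=ce[i]
    z=.15
    for _ in range(8):
        P=cast(s,uv,z)[0]; z=.137+(o[0]+.110-P[0])*np.tan(.151)+.009/np.cos(.151)
    a=.151;nrm=np.array([np.sin(a),0,np.cos(a)])
    cb=P-nrm*.009
    print(n,uv.round(1),st[i],"top",P.round(4),"under",cb.round(4),"TCP target (2.5mm up)",(cb+nrm*.0025).round(4))
    w=st[i]; e=cast(s,[(w[0],uv[1]),(w[0]+w[2],uv[1])],z);print(" width mm",np.linalg.norm(e[0]-e[1])*1e3)
```

```text
terra [227.6 136.1] [219 128  18  17 255] top [0.6309 0.0616 0.1617] under [0.6296 0.0616 0.1528] TCP target (2.5mm up) [0.63   0.0616 0.1553]
 width mm 40.09318196884012
blue [271.2 143.4] [262 135  20  18 284] top [ 0.6156 -0.0358  0.1641] under [ 0.6142 -0.0358  0.1552] TCP target (2.5mm up) [ 0.6146 -0.0358  0.1576]
 width mm 44.68684069832712
```

Request:
send_rows --rows '[38,7,0,0,3,0,0.8,38,7,0,0,0,0,0.8,38,7,0,0,0,0,0.8,38,8,0,0,0,0,0.8,38,8,0,0,0,0,0.8,39,8,-30,0,0,0,0.8,0,0,-30,0,0,0,0.8,0,0,-20,0,0,0,0.8]'

```text
time: 19.8
tool_pos: [0.6287, 0.0618, 0.1957]
ee_rot: [-2.99, -0.002, 1.572]
wrist_force: [-0.3, -0.1, -0.0]
width: 0.0743
```

```bash
python3 look.py 11
python3 - <<'E'
from h import *
from bench import *
o=get_obs();print(o["tool_pos"],o["joint_positions"])
s=snapshot("scene");np.savez("pics/scene11.npz",**s);cv2.imwrite("pics/scene11.png",cv2.resize(s["color"][130:320,150:350,::-1],None,fx=3,fy=3))
E
```

```text
19.8 [0.6287 0.0618 0.1957] [-1.7133e+02 -1.2000e-01  9.0040e+01] [-0.3 -0.1 -0. ]
79 [245.  30.] rel mm [-66.3  31.3] r 73.3 theta(near=0,+left) 25.2
[0.62761378 0.0617748  0.19327509] [ 0.00664303  0.39573936  1.02961737  0.00299844  1.8714123  -1.56426501]
```

View pics/wrist11.png

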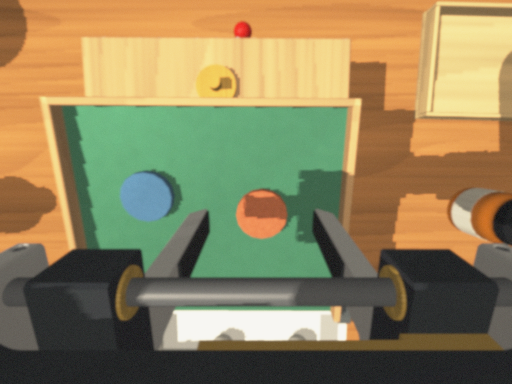

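View pics/scene11.png

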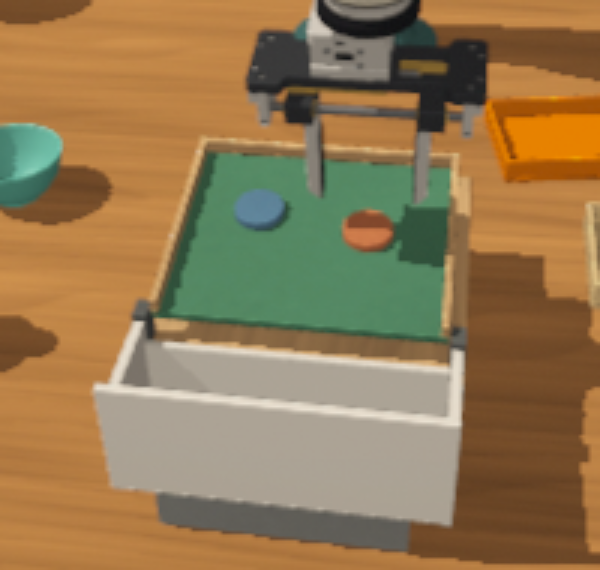

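The wrist view shows the fingers straddling the terracotta disc at (262,214), with the blue disc at (146,196). I cross-check both positions from here.

Run:
```python
from h import *
from bench import *
o=get_obs();print(o["tool_pos"].round(4),np.round(o["time"],2))
s=snapshot("wrist");im=s["color"].astype(int);r,g,b=im[:,:,0],im[:,:,1],im[:,:,2]
hsv=cv2.cvtColor(s["color"],cv2.COLOR_RGB2HSV)
for n,mk in [("terra",(r-g>45)&(hsv[:,:,0]<12)),("blue",(b>r+25)&(b>g+15))]:
    mk=mk.copy();mk[:150]=0;mk[250:]=0;mk[:,:100]=0;mk[:,320:]=0
    nn,l,st,ce=cv2.connectedComponentsWithStats(mk.astype(np.uint8));i=1+np.argmax(st[1:,4])
    x,y,w,h=st[i][:4];uv=ce[i]
    z=.16
    for _ in range(8):
        P=castw(s,o["tool_pos"],o["ee_rot"],uv,z)[0];z=.137+(.7335-P[0])*np.tan(.151)+.007
    print(n,uv.round(1),st[i],P.round(4))
```

```text
[0.6279 0.0616 0.1952] 19.9
terra [262.1 214.8] [ 237  191   50   48 1829] [0.6301 0.0637 0.1597]
blue [145.4 197.6] [ 120  174   52   48 1954] [ 0.6149 -0.0337  0.162 ]
```

Request:
send_rows --rows '[1,1,-10,0,0,0,0.8,1,0,-10,0,0,0,0.8,0,0,-8,0,0,0,0.8,0,0,-5,0,0,0,0.8,0,0,-2,0,0,0,0.8,0,0,-1,0,0,0,0.8,0,0,-1,0,0,0,0.8,0,0,-1,0,0,0,0.8]'

```text
time: 20.95
tool_pos: [0.6338, 0.0614, 0.1637]
ee_rot: [-3.002, 0.0, 1.57]
wrist_force: [-0.4, -0.5, -0.2]
width: 0.075
```

```bash
python3 look.py 12; python3 look.py 13
```

```text
20.95 [0.6338 0.0614 0.1637] [-172.03    0.     89.96] [-0.4 -0.5 -0.2]
78 [245.   5.] rel mm [-67.3  32.3] r 74.7 theta(near=0,+left) 25.6
21.0 [0.6337 0.0614 0.1635] [-172.01    0.     89.96] [ 0.4  0.3 -0.2]
86 [244.   5.] rel mm [-67.5  31.9] r 74.6 theta(near=0,+left) 25.3
```

View pics/wrist13.png

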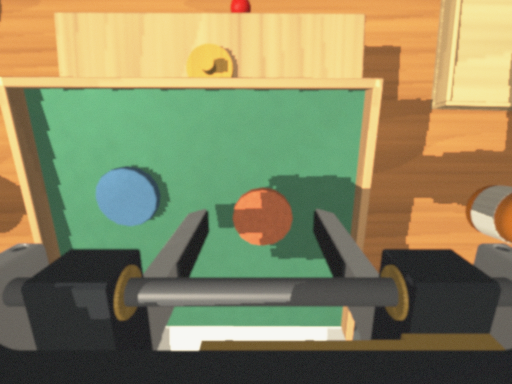

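Request:
send_rows --rows '[-2,1,0,0,0.6,0,0.8,-2,0,-2,0,0,0,0.8,0,0,-2,0,0,0,0.8,0,0,-1,0,0,0,0.8,0,0,-1,0,0,0,0.8,0,0,0,0,0,0,0.8,0,0,0,0,0,0,0.8,0,0,0,0,0,0,0.8]'

```text
time: 22.05
tool_pos: [0.6297, 0.0624, 0.1576]
ee_rot: [-2.992, 0.0, 1.57]
wrist_force: [-0.3, 0.1, 0.7]
width: 0.0752
```

Request:
send_rows --rows '[0,0,-1,0,0,0,0.8,0,0,-1,0,0,0,0.8,0,0,0,0,0,0,0.8,0,0,0,0,0,0,0.35,0,0,0,0,0,0,0.35,0,0,0,0,0,0,0.35,0,0,0,0,0,0,0.35,0,0,0,0,0,0,0.35]'

```text
time: 23.05
tool_pos: [0.6297, 0.0624, 0.1555]
ee_rot: [-2.992, -0.0, 1.57]
wrist_force: [-0.1, 0.1, 0.9]
width: 0.0431
```

```bash
python3 look.py 14
```

```text
23.05 [0.6297 0.0624 0.1555] [-171.41   -0.     89.96] [-0.1  0.1  0.9]
91 [243.   7.] rel mm [-68.   31.7] r 75.1 theta(near=0,+left) 25.0
```

View pics/wrist14.png

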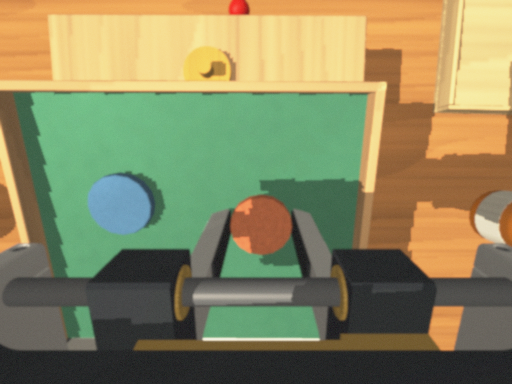

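Request:
send_rows --rows '[0,0,4,0,0,0,0.35,1,0,10,0,0,0,0.35,2,0,20,0,0,0,0.35,0,0,30,0,0,0,0.35,0,0,30,0,0,0,0.35,0,20,10,0,-4.3,0,0.35,-20,40,0,0,-4.3,0,0.35,-30,50,0,0,0,0,0.35]'

```text
time: 24.1
tool_pos: [0.582, 0.1728, 0.2613]
ee_rot: [3.139, -0.001, 1.568]
wrist_force: [0.1, 0.7, 0.3]
width: 0.0432
```

Request:
send_rows --rows '[-30,55,0,0,0,0,0.35,-30,55,0,0,0,0,0.35,-30,55,0,0,0,0,0.35,-30,50,0,0,0,0,0.35,0,10,-40,0,0,0,0.35,0,0,-40,0,0,0,0.35,0,0,0,0,0,0,0.35,0,0,0,0,0,0,0.35]'

```text
time: 25.1
tool_pos: [0.4637, 0.3973, 0.1818]
ee_rot: [3.139, -0.002, 1.57]
wrist_force: [-0.5, 0.9, -0.1]
width: 0.043
```

```bash
python3 look.py 15
python3 - <<'E'
from h import *
from bench import *
o=get_obs();print(o["tool_pos"],o["width"])
s=snapshot("top");np.savez("pics/top15.npz",**s);cv2.imwrite("pics/top15.png",s["color"][:,:,::-1])
E
```

```text
25.1 [0.4637 0.3973 0.1818] [ 1.7987e+02 -1.0000e-01  8.9930e+01] [-0.5  0.9 -0.1]
[0.46418329 0.3974986  0.18257484] 0.042874152612610704
```

View pics/wrist15.png

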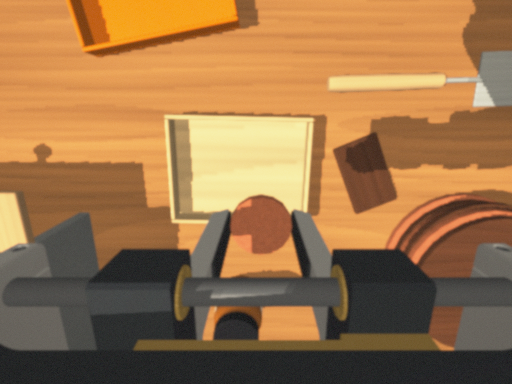

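View pics/top15.png

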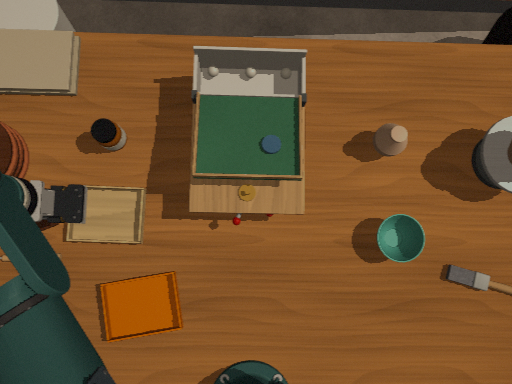

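The disc is held. The tray is in the wrist view with corners at (166,115), (313,118) and (172,222). I check its centre from this view.

Run:
```python
from h import *
s=load("pics/wrist15.npz")
P=castw(s,[.4637,.3973,.1818],np.radians([179.87,-.1,89.93]),[(165.5,114.5),(313.5,118),(172,222)],.03);print(P)
print((P[1]+P[2])/2)
c=cv2.resize(s["color"][100:240,150:330,::-1],None,fx=4,fy=4,interpolation=cv2.INTER_CUBIC);cv2.imwrite("pics/c15.png",c)
```

```text
[[0.38916362 0.28520831 0.03      ]
 [0.39368133 0.46204713 0.03      ]
 [0.52707898 0.28075906 0.03      ]]
[0.46038016 0.3714031  0.03      ]
```

View pics/c15.png

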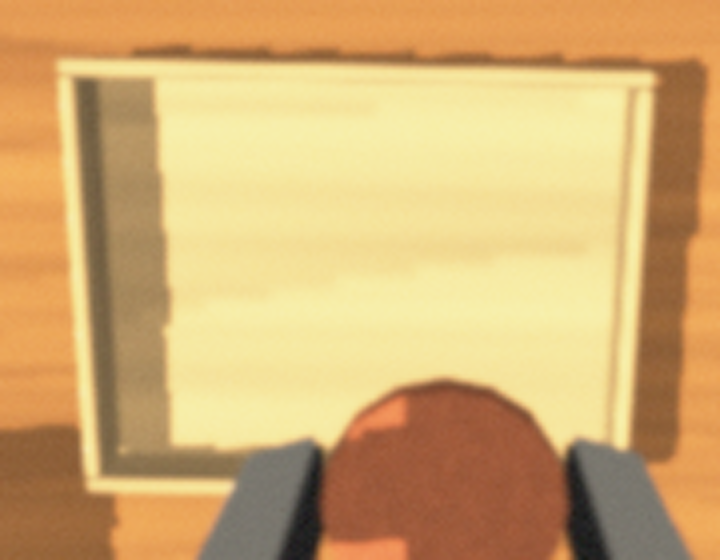

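Request:
send_rows --rows '[-2,2,-35,0,0,0,0.35,-2,2,-35,0,0,0,0.35,0,0,-35,0,0,0,0.35,0,0,-25,0,0,0,0.35,0,0,-15,0,0,0,0.35,0,0,-8,0,0,0,0.35,0,0,-5,0,0,0,0.35,0,0,0,0,0,0,0.35]'

```text
time: 26.2
tool_pos: [0.4593, 0.4012, 0.0221]
ee_rot: [3.141, -0.001, 1.57]
wrist_force: [-0.4, -0.5, -1.1]
width: 0.0432
```

Request:
send_rows --rows '[0,0,-4,0,0,0,0.35,0,0,-3,0,0,0,0.35,0,0,-2,0,0,0,0.35,0,0,-1,0,0,0,0.35,0,0,-1,0,0,0,0.35,0,0,-1,0,0,0,0.35,0,0,0,0,0,0,0.35,0,0,0,0,0,0,0.35]'

```text
time: 27.2
tool_pos: [0.4589, 0.401, 0.0096]
ee_rot: [3.141, -0.0, 1.57]
wrist_force: [-0.3, -0.9, -0.2]
width: 0.0427
```

Request:
send_rows --rows '[0,0,-1,0,0,0,0.35,0,0,-1,0,0,0,0.35,0,0,0,0,0,0,0.35,0,0,0,0,0,0,0.55,0,0,0,0,0,0,0.58,0,0,0,0,0,0,0.58,0,0,0,0,0,0,0.58,0,0,10,0,0,0,0.58]'

```text
time: 28.2
tool_pos: [0.4582, 0.4005, 0.0168]
ee_rot: [-3.14, 0.001, 1.57]
wrist_force: [-0.6, -1.3, -0.5]
width: 0.055
```

Request:
send_rows --rows '[0,0,30,0,0,0,0.58,0,0,50,0,0,0,0.58,0,0,60,0,0,0,0.58,0,-20,60,0,0,0,0.58,15,-55,40,0,4.3,0,0.8,25,-60,0,0,4.3,0,0.8,30,-60,0,0,0,0,0.8,30,-60,0,0,0,0,0.8]'

```text
time: 29.2
tool_pos: [0.5532, 0.1605, 0.2536]
ee_rot: [-2.993, -0.0, 1.57]
wrist_force: [0.2, -0.5, -0.3]
width: 0.0752
```

Run:
```python
from h import *
from bench import *
o=get_obs();print(o["tool_pos"],o["ee_rot"],o["time"])
s=snapshot("top");np.savez("pics/top16.npz",**s);cv2.imwrite("pics/top16.png",s["color"][:,:,::-1])
```

```text
[0.55315249 0.16052829 0.25358792] [-2.99285043e+00 -3.33608719e-04  1.57008164e+00] 29.2
```

View pics/top16.png

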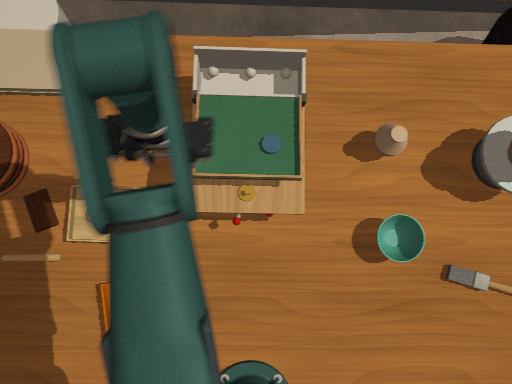

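Request:
send_rows --rows '[15,-40,0,0,0,0,0.8,15,-40,0,0,0,0,0.8,15,-40,0,0,0,0,0.8,15,-40,0,0,0,0,0.8,1,-35,-20,0,0,0,0.8,0,0,-20,0,0,0,0.8,0,0,-20,0,0,0,0.8,0,0,0,0,0,0,0.8]'

```text
time: 30.25
tool_pos: [0.6123, -0.0324, 0.1913]
ee_rot: [-2.988, -0.0, 1.57]
wrist_force: [-0.3, 0.2, 0.0]
width: 0.0751
```

```bash
python3 look.py 17;  python3 - <<'E'
from h import *
from bench import *
o=get_obs();print(o["tool_pos"].round(4),np.round(o["time"],2))
s=snapshot("wrist");im=s["color"].astype(int);r,g,b=im[:,:,0],im[:,:,1],im[:,:,2]
mk=((b>r+25)&(b>g+15));mk[:150]=0;mk[250:]=0
nn,l,st,ce=cv2.connectedComponentsWithStats(mk.astype(np.uint8));i=1+np.argmax(st[1:,4]);uv=ce[i];z=.16
for _ in range(8):
    P=castw(s,o["tool_pos"],o["ee_rot"],uv,z)[0];z=.137+(.7335-P[0])*np.tan(.151)+.009
print(uv,st[i],P)
E
```

```text
30.25 [ 0.6123 -0.0324  0.1913] [-1.712e+02 -3.000e-02  8.995e+01] [-0.3  0.2  0. ]
70 [333.  45.] rel mm [-66.1  32.1] r 73.5 theta(near=0,+left) 25.9
[ 0.613  -0.0324  0.1927] 30.3
[257.4945308  216.18019574] [ 233  192   50   48 1737] [ 0.61490014 -0.0341944   0.16404594]
```

View pics/wrist17.png

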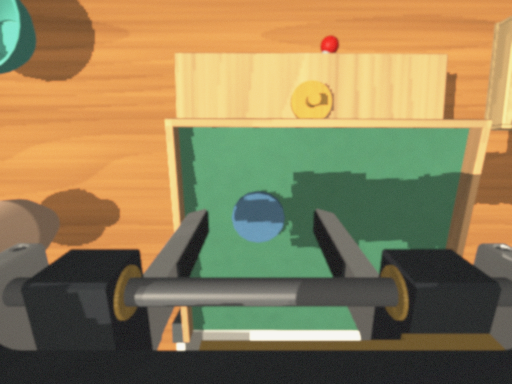

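The blue disc, at (257,216), is between the fingers. Descending.

Request:
send_rows --rows '[1,-1,-10,0,0,0,0.8,0,-1,-8,0,0,0,0.8,0,0,-5,0,0,0,0.8,0,0,-4,0,0,0,0.8,0,0,-2,0,0,0,0.8,0,0,0,0,0,0,0.8,0,0,0,0,0,0,0.8,0,0,0,0,0,0,0.8]'

```text
time: 31.35
tool_pos: [0.6144, -0.0346, 0.164]
ee_rot: [-2.992, 0.0, 1.57]
wrist_force: [-0.3, 0.6, 0.6]
width: 0.0753
```

Request:
send_rows --rows '[0,0,-2,0,0,0,0.8,0,0,-2,0,0,0,0.8,0,0,-1,0,0,0,0.8,0,0,-1,0,0,0,0.8,0,0,0,0,0,0,0.8,0,0,0,0,0,0,0.35,0,0,0,0,0,0,0.35,0,0,0,0,0,0,0.35]'

```text
time: 32.35
tool_pos: [0.6143, -0.0346, 0.1577]
ee_rot: [-2.992, 0.0, 1.57]
wrist_force: [0.6, -0.2, -0.4]
width: 0.0489
```

Request:
send_rows --rows '[0,0,0,0,0,0,0.35,0,0,0,0,0,0,0.35,0,0,0,0,0,0,0.35,0,0,3,0,0,0,0.35,1,0,7,0,0,0,0.35,2,0,20,0,0,0,0.35,0,0,30,0,0,0,0.35,0,0,30,0,0,0,0.35]'

```text
time: 33.35
tool_pos: [0.6173, -0.0346, 0.249]
ee_rot: [-2.992, 0.0, 1.57]
wrist_force: [-0.1, -0.1, -0.6]
width: 0.043
```

Request:
send_rows --rows '[0,30,10,0,-4.3,0,0.35,-10,45,0,0,-4.3,0,0.35,-20,50,0,0,0,0,0.35,-25,50,0,0,0,0,0.35,-25,50,0,0,0,0,0.35,-25,50,0,0,0,0,0.35,-25,50,0,0,0,0,0.35,-27,40,0,0,0,0,0.35]'

```text
time: 34.35
tool_pos: [0.4592, 0.3322, 0.2583]
ee_rot: [3.141, -0.001, 1.571]
wrist_force: [0.2, 0.2, 0.6]
width: 0.0431
```

Request:
send_rows --rows '[0,0,-30,0,0,0,0.35,0,0,-30,0,0,0,0.35,0,0,0,0,0,0,0.35,0,0,0,0,0,0,0.35,0,0,0,0,0,0,0.35,0,0,0,0,0,0,0.35,0,0,0,0,0,0,0.35,0,0,0,0,0,0,0.35]'

```text
time: 35.35
tool_pos: [0.4604, 0.3304, 0.1979]
ee_rot: [3.141, -0.0, 1.57]
wrist_force: [-0.0, 0.9, -0.4]
width: 0.043
```

```bash
python3 look.py 18
```

```text
35.35 [0.4604 0.3304 0.1979] [ 1.7999e+02 -1.0000e-02  8.9950e+01] [-0.   0.9 -0.4]
180 [ 11. 169.] rel mm [-66.6  30.4] r 73.2 theta(near=0,+left) 24.6
```

View pics/wrist18.png

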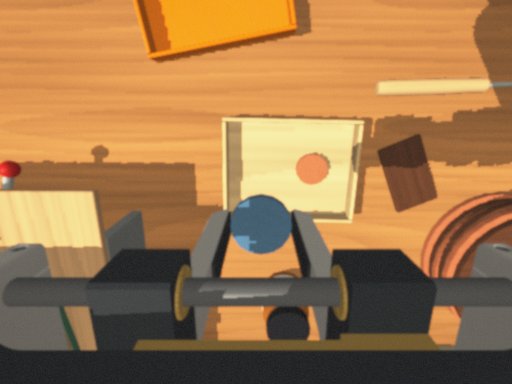

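The terracotta disc lies flat in the tray at (312,168). The blue disc is held over the right half of the tray.

Request:
send_rows --rows '[0,-1,-40,0,0,0,0.35,0,0,-40,0,0,0,0.35,0,0,-35,0,0,0,0.35,0,0,-30,0,0,0,0.35,0,0,-15,0,0,0,0.35,0,0,-8,0,0,0,0.35,0,0,-5,0,0,0,0.35,0,0,0,0,0,0,0.35]'

```text
time: 36.4
tool_pos: [0.4608, 0.3297, 0.0254]
ee_rot: [3.14, -0.001, 1.57]
wrist_force: [-0.4, -0.6, -1.1]
width: 0.0427
```

Request:
send_rows --rows '[0,0,-5,0,0,0,0.35,0,0,-4,0,0,0,0.35,0,0,-2,0,0,0,0.35,0,0,-2,0,0,0,0.35,0,0,-1,0,0,0,0.35,0,0,0,0,0,0,0.35,0,0,0,0,0,0,0.35,0,0,0,0,0,0,0.35]'

```text
time: 37.4
tool_pos: [0.4604, 0.3294, 0.0108]
ee_rot: [3.141, -0.0, 1.57]
wrist_force: [-0.5, -0.5, -0.1]
width: 0.0431
```

Request:
send_rows --rows '[0,0,-1,0,0,0,0.35,0,0,-1,0,0,0,0.35,0,0,-1,0,0,0,0.35,0,0,0,0,0,0,0.55,0,0,0,0,0,0,0.58,0,0,0,0,0,0,0.58,0,0,0,0,0,0,0.58,0,0,10,0,0,0,0.58]'

```text
time: 38.4
tool_pos: [0.4596, 0.329, 0.0171]
ee_rot: [-3.14, 0.001, 1.57]
wrist_force: [0.1, -0.5, -0.0]
width: 0.0545
```

Request:
send_rows --rows '[0,0,30,0,0,0,0.58,0,0,50,0,0,0,0.58,0,0,60,0,0,0,0.58,0,0,40,0,0,0,0.58,-30,40,0,0,0,0,0.58,-40,50,0,0,0,0,0.58,-40,40,0,0,0,0,0.58,0,0,0,0,0,0,0.58]'

```text
time: 39.4
tool_pos: [0.3484, 0.4606, 0.1985]
ee_rot: [3.142, -0.001, 1.576]
wrist_force: [0.2, 0.4, 0.8]
width: 0.0543
```

Run:
```python
from h import *
from bench import *
o=get_obs();print(o["tool_pos"],o["time"],o["wrist_force"])
for n in ["top","scene"]:
    s=snapshot(n);np.savez(f"pics/{n}20.npz",**s);cv2.imwrite(f"pics/{n}20.png",s["color"][:,:,::-1])
    im=s["color"].astype(int);r,g,b=im[:,:,0],im[:,:,1],im[:,:,2]
    hsv=cv2.cvtColor(s["color"],cv2.COLOR_RGB2HSV)
    roi=np.zeros(r.shape,bool)
    if n=="top": roi[184:246,64:146]=1
    else: roi[195:240,340:412]=1
    for nm,mk in [("blue",(b>r+20)&(b>70)),("terra",(r-g>60)&(hsv[:,:,0]<11))]:
        nn,l,st,ce=cv2.connectedComponentsWithStats((mk&roi).astype(np.uint8))
        if nn>1:
            i=1+np.argmax(st[1:,4]);print(n,nm,ce[i].round(1),st[i],cast(s,ce[i],.014)[0])
```

```text
[0.348433   0.46063847 0.19853884] 39.4 [0.24836101 0.44445257 0.77182903]
top blue [123.5 214.3] [116 207  16  16 210] [0.46118773 0.32784483 0.014     ]
top terra [ 94.9 214.2] [ 87 207  17  16 161] [0.46051264 0.39921091 0.014     ]
scene blue [361.9 216.8] [356 212  13  10 100] [0.47100047 0.32913773 0.014     ]
scene terra [387.1 221.8] [383 221  10   3  12] [0.48612073 0.40183129 0.014     ]
```

View pics/top20.png

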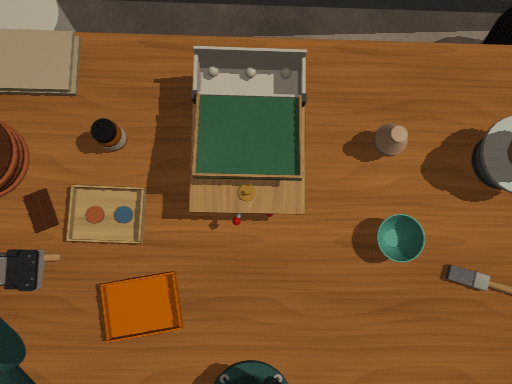

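View pics/scene20.png

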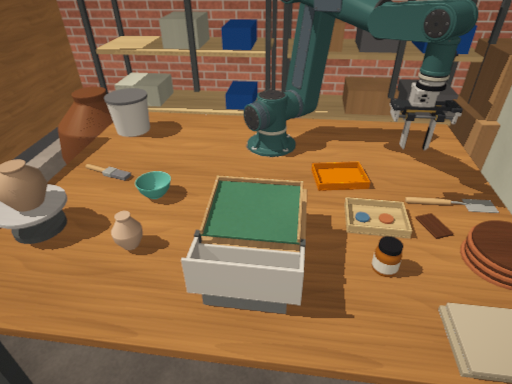

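Both discs lie in the plywood tray, at (95,214) and (123,214) in the top view. The balls are in the trough, the knob ball is still at its stop position (237,221), and the vase, jar and bowl have not moved.

```bash
python3 -c "
from bench import *
print(close_job())"
```

```text
the job is handed in; nothing more can be done
None
```

I turned the knob about 180° clockwise in three pushes until it came up firm. At the stop the finger no longer moved and the last force reading was about 25 N. All three balls rolled into the trough and both discs stayed on the board. I then picked each disc off the board and set it down in the plywood tray from about 1–2 mm. I handed the job in at about 39.5 s.

- **Discs:** the last top view shows both flat and released in the tray, at about (0.461, 0.328) for blue and (0.461, 0.399) for terracotta, which matches where I let go of them. The scene view gave terracotta about 25 mm further off in x, from a mask of only 12 pixels, so I went by the top view.
- **Balls, knob and bystanders:** the balls are in the trough, and the vase, jar and bowl stand where they were. The knob ball stayed at about 25° from its near position, where the stop held it.
- **Board:** I did not measure its final tilt directly; I inferred it from the knob being at its stop. I saw no sign of the fingers touching the board during either grasp: forces read at the end of each move stayed under about 1 N.

One move call was refused for a missing number, before anything moved, and I sent it again.

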